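# Let the photometer's light cover down on a finger and take the reading

## Task

A pond-water sample stands in the white photometer; its grey light cover, hinged on the left, stands open, upright or leaning back a little. With the bare fingertips tip the cover over toward the right past upright, catch it on a finger while it is falling (on its own it claps shut and jars the cell), let it down gently until it is fully shut, and only then press the round green key right down to take the reading. Do not grip or lift anything, and leave the photometer and the things around it where they stand.

Things in the scene. Friction and masses are not known exactly. Their poses are not given: they have to be found in the camera images.
- photometer: Photometer, 205 (x) x 150 (y) x 87 mm shut, 1.6 kg, loose on rubber feet. Origin: centre of its underside, z up; its front (-x) faces the robot within 20 degrees. x = -105 to -11 mm: low deck, top z = 34 mm, display and, to the right, the green key. x = -11 to +99: sample block, rim z = 78; lamp housing on its left (y = 30 to 75), open well with the cuvette on its right, right face at y = -66.
- cover (a joint): Cover hinge, rad: 0 = shut, level; 1.57 = upright; 1.92 = leaning left on its stop. Under 1 N at the tab moves or holds it. It stays within about 0.1 rad of upright; further back it sinks to the stop; below about 1.4 it falls to the right, slowly at first, 2 to 3 s to shut, and claps on the rim at about 1 rad/s (tired damper). Gentle: slower than 0.7 rad/s from 0.3 to 0.035 rad.
- cover_hinge (a point): Middle of the cover's hinge axis, which runs along the photometer's x at y = +26, z = +81 mm in its frame (this point: x = +44 mm); axes parallel to the photometer's, fixed to it.
- cover_tab (a point): Middle of the free end of the lift tab, at its lower edge when shut: 110 mm from the hinge axis, when shut 3 mm below it, at x = 44, y = -84, z = 78 mm of the photometer. Tab: 36 mm wide, 8 mm thick, 18 mm beyond the cover's edge; shut, it overhangs the block's right face by 18 mm, 44 mm above the housing's 9 mm wide ledge. Axes turn with the cover: -x from hinge to tab, z out of the outer face.
- cover_shell: The cover's grey outer shell: 112 mm wide (along the hinge), 92 mm from the hinge axis to its free edge, plus the tab; its outer (top when shut) face is 6 mm (tab: 5 mm) above the hinge axis. With the cover open it is the left side. Origin on the hinge axis, axes turn with the cover: -x from hinge to tab, z out of the outer face.
- cover_liner: The cover's black inner moulding, same outline, fixed to the shell: the right face while the cover is open, the underside (3 mm below the hinge axis) when shut, the tab's underside included. Origin and axes as the shell's. More than a light touch (1.2 N) on shell and liner at once counts as gripping.
- read_key (a joint): Travel of the round green key, m: 0 = up, 0.006 = right down; the spring takes about 4 N for the full travel. Pressed means more than 0.0045.
- read_key_top (a point): Centre of the top of the green key (22 mm across, in a low black housing, 22 mm above the deck, on its right half), which is pressed straight down.
- flask_green: Square culture bottle with green water and red cap, 42 x 42 x 89 mm, loose beside the photometer; origin: centre of its underside. Leave alone.
- flask_magenta: Square culture bottle with magenta water and red cap, 42 x 42 x 89 mm, loose beside the photometer; origin: centre of its underside. Leave alone.
- jar_weir: Sample jar with white screw lid, 62 mm across, 66 mm high, loose on the right before the photometer; origin: centre of its underside. Leave alone.
- tube_a: 15 ml tube with blue cap lying on its side, 112 mm long (y), 21 mm thick, loose beside the photometer; origin under its middle. Leave alone.
- beaker_100: Glass beaker, 59 x 53 x 70 mm, loose; origin: centre of its underside. Leave alone.
- jar_north: Sample jar with black screw lid, 62 mm across, 66 mm high, loose; origin: centre of its underside. Leave alone.
- marker_black: Black and white marker pen lying down, 135 mm long (y), 17 mm thick, loose; origin under its middle. Leave alone.

How it is judged (in metres and radians):
On the way, in this order (a step that is already met when the one before it is completed fails the run):
1. the falling cover is caught: part-way down (0.25 to 1.2 rad) it rests on a finger for 0.3 s (value of joint cover between 0.25 and 1.2 rad and contact force between the fingers and cover_liner above 0.08 N), for 0.3 s.
2. the cover is fully shut (value of joint cover below 0.025 rad), for 0.2 s.
3. the green key is pressed right down with the cover shut (value of joint read_key above 0.0045 m and value of joint cover below 0.025 rad), for 0.1 s.
At the end, for the whole second after the job is handed in: The cover is shut (within 0.025 rad), the key has been pressed and has come back up, and the photometer stands at rest within 12 mm of where it stood (value of joint cover below 0.025 rad and value of joint read_key below 0.0015 m and distance of photometer from where it was at the start of the episode below 0.012 m and linear speed of photometer below 0.01 m/s); the robot touches nothing.
It fails at once if the cover claps: faster than 0.7 rad/s toward shut in the last 0.3 rad, the very last 0.035 rad (4 mm at the tab) excepted (value of joint cover between 0.035 and 0.3 rad and velocity of joint cover below -0.7 rad/s).
It fails at once if the cover is gripped: more than 1.2 N from the fingers on shell and liner at once (contact force between the fingers and cover_shell above 1.2 N and contact force between the fingers and cover_liner above 1.2 N).
It fails at once if the key is pressed before the cover is shut (value of joint read_key above 0.003 m and value of joint cover above 0.05 rad).
It fails at once if the photometer is shoved (12 mm), lifted or tipped (distance of photometer from where it was at the start of the episode above 0.012 m or height (world z) of photometer above 0.005 m or angle between photometer's own z axis and vertical above 0.05 rad).
It fails at once if a bystander is moved by 12 mm (distance of any of flask_green, flask_magenta, jar_weir, tube_a, beaker_100, jar_north, marker_black from where it was at the start of the episode above 0.012 m).
It also fails if it takes over 50 s, if anything falls off the work surface, if the arm or the gripper's body presses on something with over 40 N, if the wrist force passes 120 N, or if a joint passes its speed limit or range.

## Robot

A 6-joint arm with a two-finger parallel gripper is mounted at the origin on the work surface; the furniture and walls round the work are solid. World frame = base frame: x ahead of the robot, y to its left, z up, the work surface at z = 0. Lengths are in mm, angles in degrees, forces in N, time in s.
With the tool pointing down it reaches from about 350 to 850 mm from the base axis. Payload 8.1 kg.
Tool frame: the origin (TCP) lies midway between the tips of the shut fingers; the grasp point (between the pads) lies 19 mm behind it; z points along the fingers, y is the line along which they close (so a half turn about z gives the same grasp; the last joint's range is limited). The gripper opens to 85 mm and grips with 20 to 120 N. Pads are 22 mm wide; open, the fingers measure 114 mm over their backs; the gripper's body (76 mm by 85 mm) begins 54 mm behind the grasp point. The pads swing forward as they close: fully open they stand 13 mm farther back than shut.
Start: joints at [64.95, 7.471, 85.268, -0, 87.261, -4.893], TCP at [206.732, 563.265, 231.292] pointing down, gripper open.
Joint ranges: [-169.43, 169.43], [-51.17, 129.36], [1.28, 143.12], [-76.62, 256.62], [0, 156.53], [-152.29, 152.29]. Speed limits (degrees/s): [136.94, 136.94, 159.86, 180, 180, 180].

## Interface

Orientations are given as [roll, pitch, yaw] about the fixed x, y, z axes, in that order (R = Rz(yaw) Ry(pitch) Rx(roll)).
In Python, from bench import r gives the robot as it stands. The module is installed in compiled form; this text tells all that it offers.
- The arm moves only by the tool jog_arm, never from a script. Its argument "rows" is a list of rows, each a list of 2 entries, a list of its own where there are three numbers: the shift along the tool's x, y, z in mm, then the turn, a rotation vector about the tool's x, y, z in rad. A call has 1 to 10 rows; each row is the pose to reach, as a shift and turn from the pose commanded when the call began, along the tool's axes at that moment; what a row does not reach only later rows make up. A row lasts 1/10 s, in which the tool goes at most 50 mm and 8.59 degrees, less where a joint would pass 70% of its speed; a pose out of reach is approached as far as the arm can. A call with a gripper value outside its range is refused whole. "grip" is the finger opening in mm, from 0 to 85.4, set as the call begins (left out, the last holds). The fingers move at their own pace and stop on an object; "force" is the grip in N (left out, the last holds). Time passes only in rows, so rows that repeat a pose let the fingers close. It gives the time, the measured TCP pose, the force, the opening and the grip force at its end, in the units of the state.
- r.sense(): the state, without advancing time (a new reading comes with each control period).
- r.snapshot(name): name is "scene" or "top"; returns (picture, depth): 480x640x3 uint8, blue, green, red; 480x640 float32, mm along the optical axis (not along the pixel's ray), 0 where there is no reading.
- r.camera_params(name): a dict with "fx", "fy", "cx", "cy" (pixels), "dist_coeffs" ([k1, k2, p1, p2, k3] as OpenCV has them; the pictures are not rectified), "pose" (4x4, takes a point from camera to world coordinates). Camera axes: x right, y down, z forward; pixel columns grow to the right and rows downward; lengths in mm; the calibration is good to about 2 mm. A picture is of the moment at which its call begins. camera_params takes no time and is no camera call.
- r.hand_in(): hands the job in; it is judged then, once.
The state is a dict: "time": time; "joint_pos": joint angles; "qd": joint speeds; "joint_efforts": joint torques, N m; "tool_pos": TCP position; "tcp_rot": TCP orientation; "ft_force": force on the tool from outside, world axes, zero at the start; "wrist_torque": the same for the moment, N m; "finger_gap": finger opening in mm; "grip_force": force on a finger pad.
Only numpy, scipy, OpenCV 4.12 (cv2) and the standard library are available. Lean on these libraries where they do the work, as an engineer would, in place of code of your own. Each camera call takes 0.05 s, during which the arm holds its last target. There are 200 camera calls.

## Working session

There is one attempt and no reset: what is moved stays moved. The work goes in short steps, Python scripts to look and compute and a tool call to move; the robot and the scene stay as the last step left them, time stands still between calls to the robot, and variables do not carry over. Pictures are saved under pics/ and viewed, at most 10 in all, crops included, and the job is handed in when it is done.

Besides the shell and the picture viewer there is one more tool, called after "Emit:" as name(argument=value, ...), one argument or row to a line, values as JSON. jog_arm: Moves the arm, as the interface text tells. Its arguments: {"type":"object","properties":{"rows":{"type":"array"},"grip":{"type":"number"},"force":{"type":"number"}},"required":["rows"]}

```bash
mkdir -p pics
cat > h.py <<'E'
import numpy as np, cv2
from bench import r
def pts(name, uv, z):
    """cast pixel rays on plane world z"""
    c=r.camera_params(name); K=np.array([[c['fx'],0,c['cx']],[0,c['fy'],c['cy']],[0,0,1]])
    P=np.array(c['pose']); n=cv2.undistortPoints(np.float32(uv).reshape(-1,1,2),K,np.array(c['dist_coeffs'])).reshape(-1,2)
    d=np.c_[n,np.ones(len(n))]@P[:3,:3].T
    return P[:3,3]+d*((z-P[2,3])/d[:,2])[:,None]
def cloud(name, depth):
    c=r.camera_params(name); K=np.array([[c['fx'],0,c['cx']],[0,c['fy'],c['cy']],[0,0,1]])
    P=np.array(c['pose']); v,u=np.mgrid[:480,:640]
    n=cv2.undistortPoints(np.float32(np.c_[u.ravel(),v.ravel()]).reshape(-1,1,2),K,np.array(c['dist_coeffs'])).reshape(-1,2)
    d=depth.ravel()[:,None]
    return ((np.c_[n,np.ones(len(n))]*d)@P[:3,:3].T+P[:3,3]).reshape(480,640,3)
E
python3 - <<'E'
from h import *
for n in('scene','top'):
    p,d=r.snapshot(n); cv2.imwrite(f'pics/{n}0.png',p); np.save(n+'0.npy',d); print(n,np.round(r.camera_params(n)['pose'],2).tolist())
print(r.sense())
E
```

```text
scene [[0.82, -0.39, 0.43, -95.82], [-0.58, -0.56, 0.6, -704.71], [0.01, -0.73, -0.68, 956.09], [0.0, 0.0, 0.0, 1.0]]
top [[0.04, -0.98, 0.2, 235.86], [-1.0, -0.03, 0.01, 22.3], [-0.01, -0.2, -0.98, 1141.78], [0.0, 0.0, 0.0, 1.0]]
{'time': 0.1, 'joint_pos': array([ 6.49500068e+01,  7.51262434e+00,  8.53234072e+01,  9.85870627e-05,
        8.72615936e+01, -4.89208929e+00]), 'qd': array([ 0.04145393,  0.00162724, -0.09272511,  0.02249798,  0.04373151,
        0.08496246]), 'joint_efforts': array([ 7.09485048e-04, -5.70954323e+01, -5.01944232e+01, -2.44492203e-04,
        8.16216983e-03, -1.17648005e-04]), 'tool_pos': array([206.52201023, 562.80561914, 230.32659221]), 'tcp_rot': array([-1.79902739e+02, -8.42351559e-03,  1.59842084e+02]), 'ft_force': array([ 0.99206999, -0.30141269,  0.13042017]), 'wrist_torque': array([-0.00285854, -0.01986476, -0.00599656]), 'grip_force': 0.0, 'finger_gap': 85.49656816127079}
```

View pics/scene0.png

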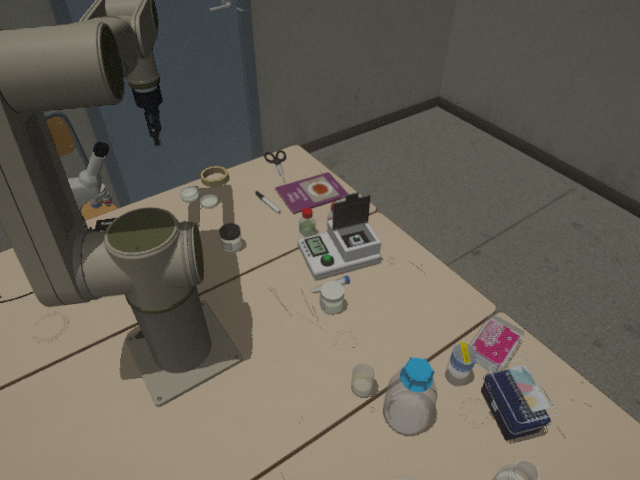

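View pics/top0.png

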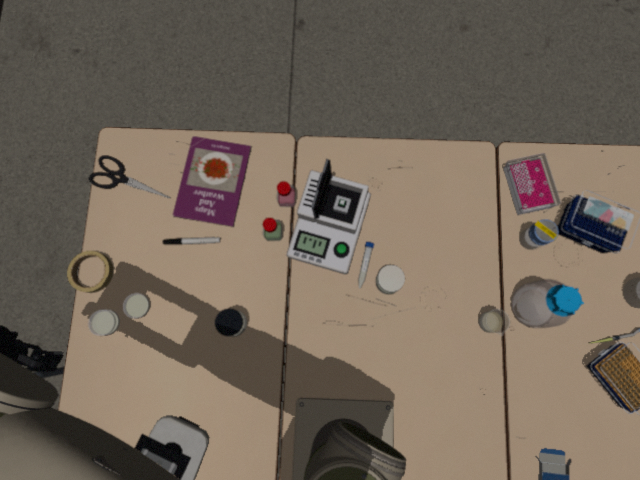

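The scene view shows the photometer at (340,245) with its cover standing. In the top view, its deck spans (290,258) to (347,272), the green key is at (341,249), the cover edge is near (324,190), and the tube and white jar are to its right at (366,263) and (390,278).

Run:
```python
from h import *
for n,(u0,u1,v0,v1) in (('top',(260,410,140,300)),('scene',(270,400,170,320))):
    p=cv2.imread(f'pics/{n}0.png'); d=np.load(n+'0.npy'); C=cloud(n,d)
    if n=='top': cv2.imwrite('pics/topc.png',cv2.resize(p[140:300,260:410],None,fx=3.7,fy=3.7,interpolation=cv2.INTER_CUBIC))
    else: cv2.imwrite('pics/scenec.png',cv2.resize(p[170:320,270:400],None,fx=4,fy=4,interpolation=cv2.INTER_CUBIC))
    roi=np.zeros((480,640),bool); roi[v0:v1,u0:u1]=1
    hsv=cv2.cvtColor(p,cv2.COLOR_BGR2HSV)
    g=roi&(hsv[...,0]>45)&(hsv[...,0]<85)&(hsv[...,1]>130)&(hsv[...,2]>60)
    lab=cv2.connectedComponentsWithStats(g.astype(np.uint8))
    for i in range(1,lab[0]):
        if lab[2][i,4]>15: print(n,'green',lab[2][i],lab[3][i],pts(n,[lab[3][i]],56).round(1), np.median(C[lab[1]==i],0).round(1))
    X=C[roi&(d>0)]; 
    near=(X[:,0]>350)&(X[:,0]<750)&(abs(X[:,1])<160)
    X=X[near]
    print(n,'table z',np.median(X[X[:,2]<12][:,2]))
    for lo,hi in((29,40),(72,84),(100,250)):
        q=X[(X[:,2]>lo)&(X[:,2]<hi)]
        if n=='top' or lo==100:
          print(lo,len(q),q.min(0).round(),q.max(0).round(),cv2.minAreaRect(q[:,:2].astype(np.float32)))
        if lo==100:
            m=q.mean(0); w,V=np.linalg.eigh(np.cov((q-m).T)); print('cover mean',m.round(1),'normal',V[:,0].round(3),w.round(1))
```

```text
top green [337 244   9  10  72] [341.         248.18055556] [[443.4  18.7  56. ]] [443.7  18.7  54.9]
top table z 0.8216396542050006
29 2476 [ 351. -110.   29.] [601. 159.  40.] ((458.010498046875, 35.33335876464844), (284.3826904296875, 224.01715087890625), 15.392176628112793)
72 1221 [383. -83.  72.] [621. 160.  84.] ((528.3923950195312, 3.378631591796875), (304.6128234863281, 146.2001190185547), 56.34089279174805)
100 498 [506.  47. 100.] [615.  83. 196.] ((559.1392822265625, 64.13438415527344), (13.431925773620605, 112.1784439086914), 75.49192810058594)
cover mean [554.8  64.4 157.2] normal [-0.261 -0.962  0.076] [   7.1  693.4 1083.4]
scene green [324 255   7   5  24] [326.75       256.91666667] [[440.   14.6  56. ]] [440.4  14.2  56.3]
scene table z 1.9499935782185958
100 897 [502.  45. 100.] [613.  83. 194.] ((556.6634521484375, 64.01336669921875), (17.445777893066406, 113.92452239990234), 75.41368865966797)
cover mean [553.3  63.1 144. ] normal [ 0.256  0.966 -0.045] [  5.7 629.  991.2]
```

View pics/topc.png

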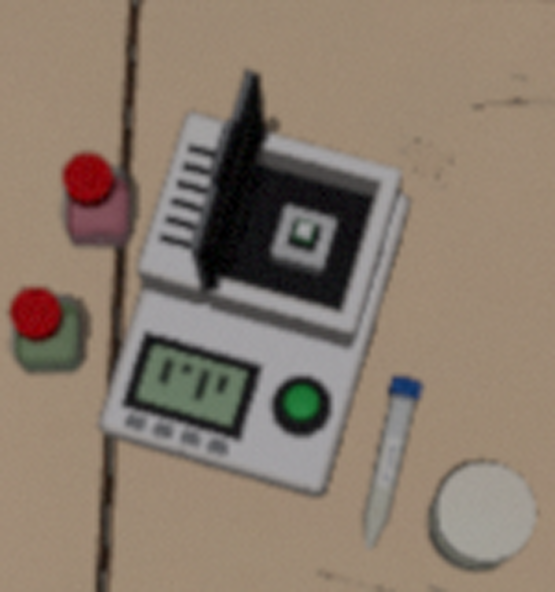

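View pics/scenec.png

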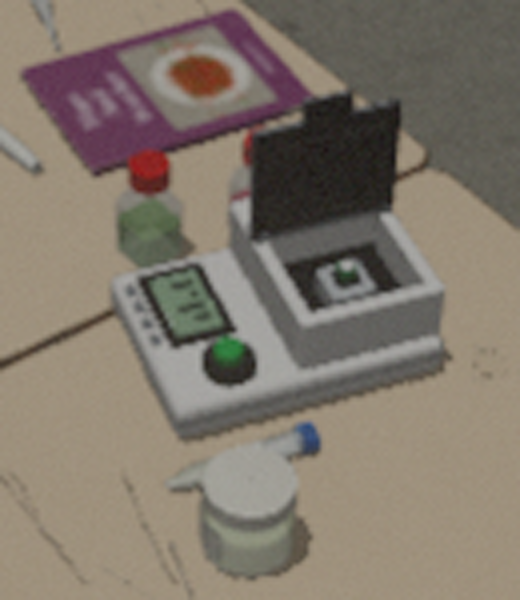

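The crops show the cover near upright with its black liner facing right, block back corners at crop (190,113) and (400,168), and deck front corners at (103,425) and (325,492). The right side next to the tab is clear. I'll hook the tab between the open fingers, coming from the right with the tool tilted. The upper finger tips the cover and the lower finger catches it.

```bash
cat >> h.py <<'E'
from scipy.spatial.transform import Rotation as Ro
def goal(y,z,alpha,x=44,ref=None):
    """shift/turn (tool axes) to TCP at photometer (x,y,z), tool alpha deg below horizontal pointing left"""
    pose=np.load('pose.npy'); c,s=np.cos(pose[2]),np.sin(pose[2])
    A=np.array([[c,-s,0],[s,c,0],[0,0,1]]); p=A@[x,y,z]+[pose[0],pose[1],0]
    a=np.radians(alpha); Z=A@[0,np.cos(a),-np.sin(a)]; Y=A@[0,np.sin(a),np.cos(a)]
    R=np.c_[np.cross(Y,Z),Y,Z]
    S=r.sense() if ref is None else ref
    R0=Ro.from_euler('xyz',S['tcp_rot'],degrees=True).as_matrix()
    return (R0.T@(p-S['tool_pos'])).round(1).tolist(), Ro.from_matrix(R0.T@R).as_rotvec().round(3).tolist()
def phot(p):
    pose=np.load('pose.npy'); c,s=np.cos(pose[2]),np.sin(pose[2]); d=np.atleast_2d(p)-[pose[0],pose[1],0]
    return np.c_[c*d[:,0]+s*d[:,1],-s*d[:,0]+c*d[:,1],d[:,2]]
def gap2tcp(ly,lz,a,g=60,rec=5):
    """TCP (y,z) so that lower inner finger tip is at ly,lz"""
    a=np.radians(a); return ly+g/2*np.sin(a)+rec*np.cos(a), lz+g/2*np.cos(a)-rec*np.sin(a)
E
python3 - <<'E'
from h import *
px=lambda a:np.array(a)/3.7+[260,140]-.36
F=pts('top',px([[103,425],[325,492]]),34); B=pts('top',px([[190,113],[400,168]]),78)
W=np.r_[F,B][:,:2]; M=np.array([[-105,75],[-105,-75],[99,75],[99,-66]],float)
mc,wc=M.mean(0),W.mean(0); U,_,Vt=np.linalg.svd((M-mc).T@(W-wc)); R=(U@Vt).T
t=wc-R@mc; yaw=np.arctan2(R[1,0],R[0,0]); print(W.round(1),t.round(1),np.degrees(yaw),((M@R.T+t)-W).round(1))
np.save('pose.npy',[*t,yaw])
print('key',phot([[442,17,56]]),'cover mean',phot([[554.8,64.4,157.2],[553.3,63.1,144]]))
for n,uv in(('top',[[366,263],[390,278]]),): print(phot(pts(n,uv,40)).round())
print('first',goal(-150,280,45))
E
```

```text
[[428.4 142.3]
 [390.9   1.9]
 [620.2  94. ]
 [588.6 -37.8]] [509.4  47.2] -14.076916310716959 [[-2.6  3.2]
 [-1.6 -1.9]
 [ 3.5  1.9]
 [ 0.7 -3.1]]
key [[-58.03174542 -45.65830067  56.        ]] cover mean [[ 39.85205109  27.7539761  157.2       ]
 [ 38.71328748  26.12817862 144.        ]]
[[ -72. -108.   40.]
 [ -90. -169.   40.]]
first ([-521.6, -524.3, -48.9], [-0.786, 0.041, -0.101])
```

Emit:
jog_arm(
  rows=[
    [[0, 0, -50], [0, 0, 0]],
    [[0, -30, -90], [0, 0, 0]],
    [[-520, -520, -100], [0, 0, 0]],
    [[-520, -520, -100], [0, 0, 0]],
    [[-520, -520, -100], [0, 0, 0]],
    [[-520, -520, -100], [0, 0, 0]],
    [[-520, -520, -100], [0, 0, 0]],
    [[-520, -520, -100], [0, 0, 0]],
    [[-520, -520, -100], [0, 0, 0]],
    [[-520, -520, -100], [0, 0, 0]],
  ],
  grip=60,
)

```text
time: 1.1
tool_pos: [375.4, 175.4, 326.7]
tcp_rot: [180.0, 0.0, 159.9]
ft_force: [1.4, 0.6, -0.2]
finger_gap: 60.1
grip_force: 0.0
```

Emit:
jog_arm(
  rows=[
    [[-260, -260, 0], [0, 0, 0]],
    [[-260, -260, 0], [0, 0, 0]],
    [[-260, -260, 0], [0, 0, 0]],
    [[-260, -260, 0], [0, 0, 0]],
    [[-260, -260, 0], [0, 0, 0]],
    [[-260, -260, 0], [0, 0, 0]],
  ],
)

```text
time: 1.7
tool_pos: [501.5, -97.1, 326.5]
tcp_rot: [180.0, -0.0, 159.8]
ft_force: [1.0, 0.4, 0.4]
finger_gap: 59.9
grip_force: 0.0
```

Run:
```python
from h import *
S=r.sense(); print(S['time'],S['joint_pos'].round(1),S['tool_pos'],S['tcp_rot'],phot(S['tool_pos'])); print(goal(-150,280,45))
```

```text
1.7 [-16.7  -7.5  90.4   0.   97.1 -86.5] [501.47348504 -97.08388142 326.53691079] [ 1.79992661e+02 -1.60343320e-02  1.59823120e+02] [[  27.40372175 -141.85085948  326.53691079]]
([-17.4, -6.3, 46.5], [-0.784, 0.042, -0.101])
```

Emit:
jog_arm(
  rows=[
    [[-17, -6, 46], [-0.784, 0.042, -0.101]],
    [[-17, -6, 46], [-0.784, 0.042, -0.101]],
    [[-17, -6, 46], [-0.784, 0.042, -0.101]],
    [[-17, -6, 46], [-0.784, 0.042, -0.101]],
    [[-17, -6, 46], [-0.784, 0.042, -0.101]],
    [[-17, -6, 46], [-0.784, 0.042, -0.101]],
    [[-17, -6, 46], [-0.784, 0.042, -0.101]],
    [[-17, -6, 46], [-0.784, 0.042, -0.101]],
  ],
)

```text
time: 2.5
tool_pos: [515.2, -106.3, 281.0]
tcp_rot: [135.2, -0.0, 166.0]
ft_force: [0.4, 0.6, -0.5]
finger_gap: 60.2
grip_force: 0.0
```

Run:
```python
from h import *
S=r.sense(); print(S['time'],S['joint_pos'].round(1),S['tool_pos'],S['tcp_rot'],phot(S['tool_pos']))
p,d=r.snapshot('scene'); cv2.imwrite('pics/s2.png',cv2.resize(p[50:350,200:500],None,fx=2,fy=2))
# finger tips from depth: points near tool, in tool frame
R0=Ro.from_euler('xyz',S['tcp_rot'],degrees=True).as_matrix()
for n in('scene','top'):
    if n=='top': p,d=r.snapshot(n)
    C=cloud(n,d)[d>0]; q=(C-S['tool_pos'])@R0; q=q[(abs(q[:,0])<25)&(abs(q[:,1])<65)&(q[:,2]>-60)&(q[:,2]<15)]
    for s in(1,-1):
        f=q[q[:,1]*s>0]
        if len(f): print(n,s,len(f),f.min(0).round(),f.max(0).round())
# hook: upper inner tip at (50,183): lower=(50-42.4,183-42.4)
a=gap2tcp(50-42.4,183-42.4,45); print('T',a); print('above',goal(a[0],a[1]+60,45),'hook',goal(*a,45))
```

```text
2.5 [ -43.2    5.6   93.2   39.2  103.4 -117.5] [ 515.24934591 -106.25993057  280.97789462] [ 1.35188239e+02 -2.89480759e-02  1.65957171e+02] [[  42.99773231 -147.40072932  280.97789462]]
scene -1 95 [-12. -60. -60.] [ 14. -28.  -9.]
top 1 265 [-14.  28. -60.] [12. 64. -5.]
top -1 260 [-13. -59. -59.] [ 12. -27.  -3.]
T (np.float64(32.34873734152916), np.float64(158.27766952966368))
above ([-1.1, 82.3, 171.4], [-0.004, -0.0, 0.003]) hook ([-1.0, 40.0, 214.0], [-0.004, -0.0, 0.003])
```

View pics/s2.png

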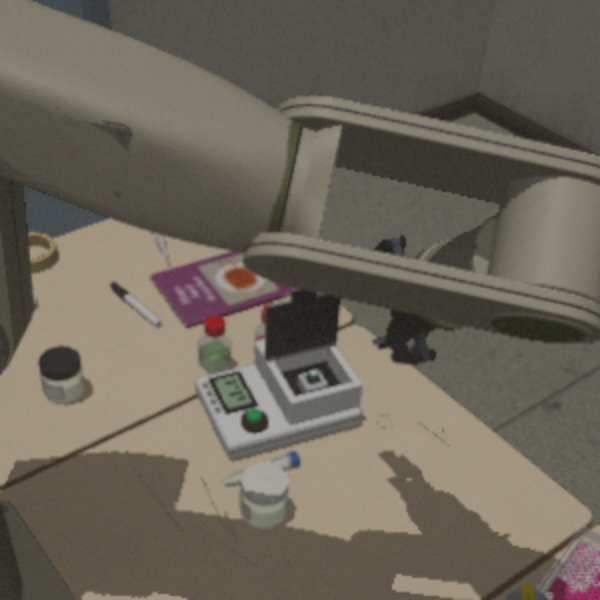

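Emit:
jog_arm(
  rows=[
    [[0, 30, 60], [0, 0, 0]],
    [[0, 60, 120], [0, 0, 0]],
    [[-1, 84, 173], [0, 0, 0]],
    [[-1, 84, 173], [0, 0, 0]],
    [[-1, 84, 173], [0, 0, 0]],
    [[-1, 70, 187], [0, 0, 0]],
    [[-1, 57, 201], [0, 0, 0]],
    [[-1, 57, 201], [0, 0, 0]],
    [[-1, 57, 201], [0, 0, 0]],
  ],
)

```text
time: 3.5
tool_pos: [559.9, 69.6, 178.1]
tcp_rot: [135.0, -0.1, 165.9]
ft_force: [-0.1, -0.3, 1.0]
finger_gap: 60.0
grip_force: 0.0
```

Run:
```python
from h import *
S=r.sense(); print(S['time'],S['joint_pos'].round(1),phot(S['tool_pos']),S['ft_force'])
out=[]
for n in('top','scene'):
    p,d=r.snapshot(n); C=cloud(n,d)
    out.append(cv2.resize(p[130:270,250:410] if n=='top' else p[130:270,260:420],None,fx=2.5,fy=2.5,interpolation=cv2.INTER_CUBIC))
    q=phot(C[d>0]); q=q[(abs(q[:,0]-44)<70)&(q[:,2]>95)&(q[:,2]<230)&(abs(q[:,1]-30)<60)]
    for zz in range(100,230,15):
        for lo,hi in((-15,25),(62,105)):
            w=q[(abs(q[:,2]-zz)<7.5)&(q[:,0]>lo)&(q[:,0]<hi)]
            if len(w): print(n,zz,lo,len(w),np.percentile(w[:,1],[0,10,50,90,100]).round())
cv2.imwrite('pics/p3.png',np.hstack(out))
```

```text
3.5 [ -25.5    4.5  105.8   44.2   83.5 -112.2] [[ 43.54834981  34.04227929 178.05694618]] [-0.05307703 -0.26684529  0.99449404]
top 100 -15 22 [22. 23. 25. 28. 32.]
top 100 62 12 [22. 22. 24. 24. 24.]
top 115 -15 20 [23. 25. 25. 30. 32.]
top 115 62 4 [24. 24. 25. 25. 25.]
top 130 -15 22 [23. 23. 26. 31. 33.]
top 130 62 4 [25. 25. 25. 25. 25.]
top 145 -15 17 [24. 25. 26. 31. 35.]
top 145 62 2 [25. 25. 25. 25. 25.]
top 160 -15 36 [24. 24. 26. 32. 34.]
top 160 62 3 [23. 24. 24. 25. 25.]
top 175 -15 75 [26. 27. 31. 34. 36.]
top 175 62 3 [25. 25. 26. 27. 27.]
scene 100 -15 47 [20. 22. 25. 27. 32.]
scene 100 62 24 [20. 22. 24. 27. 27.]
scene 115 -15 57 [20. 23. 25. 28. 31.]
scene 115 62 6 [24. 24. 26. 27. 28.]
scene 130 -15 60 [22. 23. 26. 28. 33.]
scene 130 62 2 [20. 20. 21. 22. 22.]
scene 145 -15 61 [20. 24. 26. 30. 34.]
scene 160 -15 59 [19. 23. 26. 30. 35.]
scene 175 -15 52 [23. 24. 28. 32. 35.]
scene 190 -15 7 [24. 26. 31. 33. 34.]
```

View pics/p3.png

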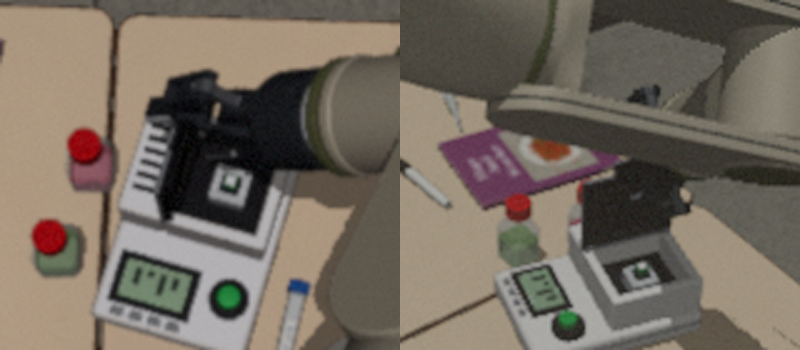

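Emit:
jog_arm(
  rows=[
    [[0, -5, 5], [0, 0, 0]],
    [[0, -10, 10], [0, 0, 0]],
    [[0, -15.5, 15.5], [0, 0, 0]],
    [[0, -15.5, 15.5], [0, 0, 0]],
    [[0, -15.5, 15.5], [0, 0, 0]],
  ],
)

```text
time: 4.1
tool_pos: [560.0, 70.4, 156.6]
tcp_rot: [135.0, -0.1, 166.0]
ft_force: [0.2, -0.7, 1.0]
finger_gap: 60.0
grip_force: 0.0
```

Emit:
jog_arm(
  rows=[
    [[0, -2.5, -2.5], [0, 0, 0]],
    [[0, -5, -5], [0, 0, 0]],
    [[0, -7.5, -7.5], [0, 0, 0]],
    [[0, -10, -10], [0, 0, 0]],
    [[0, -12.5, -12.5], [0, 0, 0]],
    [[0, -15, -15], [0, 0, 0]],
    [[0, -17.5, -17.5], [0, 0, 0]],
    [[0, -20, -20], [0, 0, 0]],
    [[0, -22, -22], [0, 0, 0]],
    [[0, -24, -24], [0, 0, 0]],
  ],
)

```text
time: 5.1
tool_pos: [551.9, 37.1, 156.9]
tcp_rot: [135.0, -0.0, 165.9]
ft_force: [0.8, -0.2, -0.1]
finger_gap: 60.1
grip_force: 0.0
```

```bash
cat >> h.py <<'E'
def cov(name='top',lo=-13,hi=22):
    p,d=r.snapshot(name); q=phot(cloud(name,d)[d>0]); q=q[(q[:,0]>lo)&(q[:,0]<hi)&(q[:,2]>92)&(q[:,2]<200)&(q[:,1]>-90)&(q[:,1]<60)]
    rel=q[:,1:]-[26,81]; rr=np.hypot(*rel.T); k=(rr>30)&(rr<112); a=np.arctan2(rel[k,1],-rel[k,0])
    return name,int(k.sum()),np.percentile(a,[5,25,50,75,95]).round(2)
E
python3 - <<'E'
from h import *
S=r.sense(); print(S['time'],phot(S['tool_pos']),S['ft_force']); print(cov('top'),cov('scene'))
E
```

```text
5.1 [[ 43.69487357   0.55375376 156.91755391]] [ 0.82359023 -0.15228769 -0.13001805]
('top', 140, array([1.35, 1.38, 1.43, 1.47, 1.55])) ('scene', 196, array([1.29, 1.32, 1.34, 1.37, 1.41]))
```

Emit:
jog_arm(
  rows=[
    [[0, -2, -2], [0, 0, 0]],
    [[0, -3, -3], [0, 0, 0]],
    [[0, -3, -3], [0, 0, 0]],
    [[0, -3, -3], [0, 0, 0]],
    [[0, -3, -3], [0, 0, 0]],
    [[0, -3, -3], [0, 0, 0]],
    [[0, -3, -3], [0, 0, 0]],
    [[0, -3, -3], [0, 0, 0]],
  ],
)

```text
time: 6.0
tool_pos: [551.0, 33.3, 157.1]
tcp_rot: [135.0, -0.0, 166.0]
ft_force: [-0.3, -0.3, 0.4]
finger_gap: 60.2
grip_force: 0.0
```

Run:
```python
from h import *
S=r.sense(); print(S['time'],phot(S['tool_pos']),S['ft_force']); print(cov('top'),cov('scene'))
for th,rho,al in((.85,80,42),(.65,92,34),(.5,98,28),(.35,101,22),(.2,101,18),(.1,101,15),(0,101,15)):
    ly=26-rho*np.cos(th)+3*-np.sin(th)*1; lz=81+rho*np.sin(th)-3*np.cos(th)
    T=gap2tcp(ly,lz,al,60,4); print(th,np.round([ly,lz,*T],1),goal(*T,al,ref=S))
```

```text
6.0 [[ 43.75456551  -3.38107508 157.06305507]] [-0.34662822 -0.27120078  0.4130505 ]
('top', 177, array([1.25, 1.3 , 1.35, 1.39, 1.47])) ('scene', 171, array([1.19, 1.21, 1.23, 1.26, 1.32]))
0.85 [-29.1 139.1  -6.  158.7] ([-0.2, -0.7, -3.0], [-0.053, -0.001, 0.0])
0.65 [-49.1 134.3 -29.  156.9] ([-0.2, -18.2, -18.0], [-0.193, -0.001, 0.0])
0.5 [-61.4 125.4 -43.8 150. ] ([-0.2, -33.6, -23.6], [-0.297, -0.001, 0.0])
0.35 [-69.9 112.8 -55.  139.1] ([-0.2, -49.2, -23.8], [-0.402, -0.001, 0.0])
0.2 [-73.6  98.1 -60.5 125.4] ([-0.2, -62.8, -18.0], [-0.472, -0.001, 0.0])
0.1 [-74.8  88.1 -63.2 116. ] ([-0.2, -71.3, -13.2], [-0.524, -0.001, 0.0])
0 [-75.   78.  -63.4 105.9] ([-0.2, -78.6, -6.2], [-0.524, -0.001, 0.0])
```

Emit:
jog_arm(
  rows=[
    [[0, 0, 0], [0, 0, 0]],
    [[0, 0, 0], [0, 0, 0]],
    [[0, 0, 0], [0, 0, 0]],
    [[0, 0, 0], [0, 0, 0]],
    [[0, 0, 0], [0, 0, 0]],
    [[0, 0, 0], [0, 0, 0]],
    [[0, 0, 0], [0, 0, 0]],
    [[0, 0, 0], [0, 0, 0]],
  ],
)

```text
time: 6.9
tool_pos: [551.0, 33.2, 157.1]
tcp_rot: [135.0, -0.0, 165.9]
ft_force: [0.1, -0.0, 0.3]
finger_gap: 59.9
grip_force: 0.0
```

Run:
```python
from h import *
S=r.sense(); print(S['time'],phot(S['tool_pos']),S['ft_force']); print(cov('top'),cov('scene'))
```

```text
6.9 [[ 43.77542869  -3.4226537  157.05659903]] [ 0.05172039 -0.02549563  0.30416276]
('top', 278, array([0.97, 1.04, 1.07, 1.1 , 1.18])) ('scene', 98, array([0.89, 0.91, 0.93, 0.97, 1.01]))
```

Emit:
jog_arm(
  rows=[
    [[0, 0, 0], [0, 0, 0]],
    [[0, 0, 0], [0, 0, 0]],
    [[0, 0, 0], [0, 0, 0]],
    [[0, 0, 0], [0, 0, 0]],
    [[0, 0, 0], [0, 0, 0]],
    [[0, 0, 0], [0, 0, 0]],
    [[0, 0, 0], [0, 0, 0]],
    [[0, 0, 0], [0, 0, 0]],
  ],
)

```text
time: 7.8
tool_pos: [551.0, 33.2, 157.1]
tcp_rot: [135.0, -0.0, 166.0]
ft_force: [-0.5, -0.3, -0.8]
finger_gap: 60.4
grip_force: 0.3
```

Run:
```python
from h import *
S=r.sense(); print(S['time'],phot(S['tool_pos']),S['ft_force']); print(cov('top'),cov('scene'))
p,d=r.snapshot('top'); a=p[130:270,250:410]; p,d=r.snapshot('scene'); b=p[130:270,260:420]
cv2.imwrite('pics/p4.png',cv2.resize(np.hstack([a,b]),None,fx=2.5,fy=2.5,interpolation=cv2.INTER_CUBIC))
```

```text
7.8 [[ 43.79731715  -3.44862237 157.06117819]] [-0.49456421 -0.31349327 -0.75133971]
('top', 330, array([0.83, 0.92, 0.95, 0.99, 1.06])) ('scene', 71, array([0.8 , 0.83, 0.85, 0.89, 0.92]))
```

View pics/p4.png

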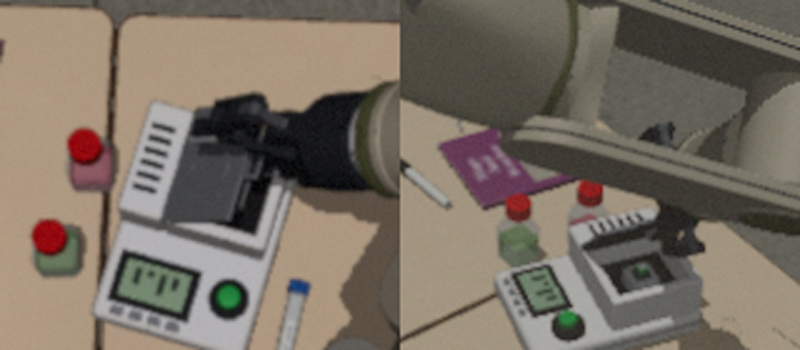

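Top view (left half) shows the cover leaning right on the lower finger at about (265,165). It is stable at about 0.9 rad, so it has been caught. I'll lower it now.

Emit:
jog_arm(
  rows=[
    [[0, 0, 0], [0, 0, 0]],
    [[0, 0, 0], [0, 0, 0]],
    [[0, -2, -4], [-0.04, 0, 0]],
    [[0, -4, -6], [-0.07, 0, 0]],
    [[0, -7, -9], [-0.1, 0, 0]],
    [[0, -10, -11.5], [-0.125, 0, 0]],
    [[0, -13, -14], [-0.15, 0, 0]],
    [[0, -15.5, -16], [-0.17, 0, 0]],
    [[0, -18, -18], [-0.193, 0, 0]],
    [[0, -20, -19], [-0.205, 0, 0]],
  ],
)

```text
time: 9.0
tool_pos: [544.2, 6.1, 156.1]
tcp_rot: [123.2, -0.0, 165.9]
ft_force: [0.0, 0.1, -0.4]
finger_gap: 60.4
grip_force: 0.2
```

Run:
```python
from h import *
S=r.sense(); print(S['time'],S['joint_pos'].round(1),phot(S['tool_pos']),S['ft_force'],S['grip_force']); print(cov('top'),cov('scene'))
for th,rho,al in((.5,98,28),(.35,101,22),(.25,101,20),(.2,101,18),(.1,101,15),(0,101,15)):
    ly=26-rho*np.cos(th)+3*-np.sin(th)*1; lz=81+rho*np.sin(th)-3*np.cos(th)
    T=gap2tcp(ly,lz,al,60,4); print(th,goal(*T,al,ref=S))
```

```text
9.0 [ -37.    14.7  103.9   50.4   91.4 -126. ] [[ 43.72980083 -31.38828406 156.07784017]] [ 0.04933064  0.1243949  -0.40116524] 0.20002829376608133
('top', 371, array([0.65, 0.69, 0.72, 0.76, 0.83])) ('scene', 11, array([0.58, 0.6 , 0.61, 0.64, 0.78]))
0.5 ([-0.3, -11.9, -7.1], [-0.091, -0.0, -0.001])
0.35 ([-0.3, -27.1, -10.4], [-0.195, -0.0, -0.001])
0.25 ([-0.3, -36.8, -8.4], [-0.23, -0.0, -0.001])
0.2 ([-0.3, -41.6, -7.6], [-0.265, -0.0, -0.001])
0.1 ([-0.3, -50.9, -4.7], [-0.318, -0.0, -0.001])
0 ([-0.3, -59.5, 0.7], [-0.318, -0.0, -0.001])
```

Emit:
jog_arm(
  rows=[
    [[0, -2.5, -1.8], [-0.02, 0, 0]],
    [[0, -5, -3.5], [-0.04, 0, 0]],
    [[0, -7.5, -5], [-0.06, 0, 0]],
    [[0, -10, -6.2], [-0.076, 0, 0]],
    [[0, -12, -7.2], [-0.091, 0, 0]],
    [[0, -15, -8], [-0.112, 0, 0]],
    [[0, -18, -8.8], [-0.133, 0, 0]],
    [[0, -21, -9.4], [-0.154, 0, 0]],
    [[0, -24, -10], [-0.175, 0, 0]],
    [[0, -27, -10.4], [-0.195, 0, 0]],
  ],
)

```text
time: 10.1
tool_pos: [538.5, -16.6, 139.2]
tcp_rot: [112.0, -0.0, 165.9]
ft_force: [0.5, 0.3, 0.1]
finger_gap: 60.1
grip_force: 0.2
```

Run:
```python
from h import *
S=r.sense(); print(S['time'],S['joint_pos'].round(1),phot(S['tool_pos']),S['tcp_rot'],S['ft_force'],S['grip_force']); print(cov('top'))
for th,rho,al in((.35,101,22),(.25,101,20),(.2,101,18),(.1,101,16),(0,101,16),(-.08,101,16)):
    ly=26-rho*np.cos(th)+3*-np.sin(th)*1; lz=81+rho*np.sin(th)-3*np.cos(th)
    T=gap2tcp(ly,lz,al,60,4); print(th,goal(*T,al,ref=S))
```

```text
10.1 [ -42.2   25.4  100.6   55.6   97.6 -134. ] [[ 43.76371615 -54.7367908  139.22192415]] [ 1.12015020e+02 -2.10733822e-02  1.65944893e+02] [0.49908856 0.28294715 0.14187462] 0.18982244655489922
('top', 406, array([0.39, 0.42, 0.45, 0.49, 0.58]))
0.35 ([-0.2, -0.2, -0.2], [-0.0, -0.0, -0.0])
0.25 ([-0.2, -10.1, -0.1], [-0.035, -0.0, -0.0])
0.2 ([-0.2, -15.0, -0.2], [-0.07, -0.0, -0.0])
0.1 ([-0.2, -24.7, 1.4], [-0.105, -0.0, -0.0])
0 ([-0.2, -34.1, 5.0], [-0.105, -0.0, -0.0])
-0.08 ([-0.2, -41.4, 8.5], [-0.105, -0.0, -0.0])
```

Emit:
jog_arm(
  rows=[
    [[0, -2.5, 0], [-0.01, 0, 0]],
    [[0, -5, 0], [-0.018, 0, 0]],
    [[0, -7.5, 0], [-0.026, 0, 0]],
    [[0, -10, 0], [-0.035, 0, 0]],
    [[0, -12.5, 0], [-0.052, 0, 0]],
    [[0, -15, 0], [-0.07, 0, 0]],
    [[0, -17.5, 0], [-0.079, 0, 0]],
    [[0, -20, 0.5], [-0.088, 0, 0]],
    [[0, -22.5, 1], [-0.097, 0, 0]],
    [[0, -24.5, 1.3], [-0.105, 0, 0]],
  ],
)

```text
time: 11.15
tool_pos: [536.6, -24.2, 116.0]
tcp_rot: [106.1, -0.0, 165.9]
ft_force: [0.2, 0.7, -0.6]
finger_gap: 59.7
grip_force: 0.2
```

Run:
```python
from h import *
S=r.sense(); print(S['time'],S['joint_pos'].round(1),phot(S['tool_pos']),S['tcp_rot'],S['ft_force'],S['grip_force'])
for n in('top','scene'):
    p,d=r.snapshot(n); q=phot(cloud(n,d)[d>0]); q=q[(q[:,0]>-8)&(q[:,0]<20)&(q[:,2]>76)&(q[:,2]<120)&(q[:,1]>-63)&(q[:,1]<22)]
    if len(q)>20: f=np.polyfit(-q[:,1],q[:,2],1); print(n,len(q),'slope',f)
cv2.imwrite('pics/p5.png',cv2.resize(p[170:320,270:400],None,fx=4,fy=4,interpolation=cv2.INTER_CUBIC))
```

```text
11.15 [ -44.    33.1   98.    57.8  100.3 -138.4] [[ 43.77724826 -62.59824864 116.04482097]] [ 1.06061206e+02 -1.63207814e-02  1.65949023e+02] [ 0.23485573  0.72652543 -0.55592086] 0.24635302339447662
top 456 slope [ 0.1115984  90.19158542]
```

View pics/p5.png

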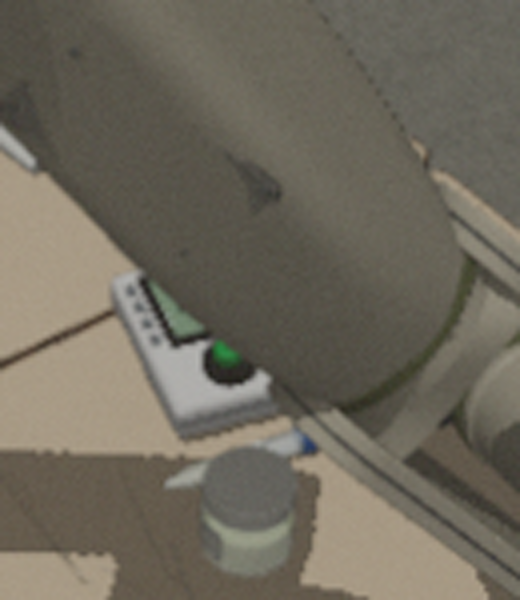

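The forearm hides the photometer in the scene view, with only the deck and green key (230,355) showing. The top depth gives the cover at about 0.11 rad, so I'll finish lowering it.

Emit:
jog_arm(
  rows=[
    [[0, -1.6, 0.5], [0, 0, 0]],
    [[0, -3.2, 0.9], [0, 0, 0]],
    [[0, -4.8, 1.4], [0, 0, 0]],
    [[0, -6.4, 1.8], [0, 0, 0]],
    [[0, -8, 2.3], [0, 0, 0]],
    [[0, -9.6, 2.8], [0, 0, 0]],
    [[0, -11.2, 3.2], [0, 0, 0]],
    [[0, -12.8, 3.7], [0, 0, 0]],
    [[0, -14.4, 4.1], [0, 0, 0]],
    [[0, -16, 4.6], [0, 0, 0]],
  ],
)

```text
time: 12.25
tool_pos: [536.6, -24.1, 99.6]
tcp_rot: [106.1, -0.0, 166.0]
ft_force: [0.2, -0.3, -0.1]
finger_gap: 60.0
grip_force: 0.0
```

```bash
cat >> h.py <<'E'
def slope():
    p,d=r.snapshot('top'); q=phot(cloud('top',d)[d>0]); q=q[(q[:,0]>-8)&(q[:,0]<20)&(q[:,2]>76)&(q[:,2]<120)&(q[:,1]>-63)&(q[:,1]<22)]
    return p,len(q),np.polyfit(-q[:,1],q[:,2],1)
E
python3 - <<'E'
from h import *
S=r.sense(); print(S['time'],phot(S['tool_pos']),S['ft_force'],S['grip_force'],slope()[1:])
E
```

```text
12.25 [[ 43.74378244 -62.52235266  99.58552109]] [ 0.17054365 -0.25469867 -0.12674053] 0.0 (458, array([-2.43173017e-03,  8.69329784e+01]))
```

Emit:
jog_arm(
  rows=[
    [[0, -4, -12], [0, 0, 0]],
    [[0, -8, -29], [0, 0, 0]],
    [[0, -14, -48], [0, 0, 0]],
    [[0, -20, -70], [0, 0, 0]],
    [[0, 20, -85], [0, 0, 0]],
    [[0, 60, -96], [0, 0, 0]],
    [[0, 105, -108], [0, 0, 0]],
    [[0, 150, -120], [0, 0, 0]],
    [[0, 150, -120], [0, 0, 0]],
    [[0, 150, -120], [0, 0, 0]],
  ],
)

```text
time: 13.3
tool_pos: [518.9, -97.7, 278.3]
tcp_rot: [106.3, 0.2, 165.9]
ft_force: [0.3, 0.1, -0.7]
finger_gap: 60.2
grip_force: 0.0
```

Run:
```python
from h import *
S=r.sense(); print(S['time'],S['joint_pos'].round(1),phot(S['tool_pos']),S['ft_force']); p,*s=slope(); print(s)
print(goal(-46,200,90,x=-58))
```

```text
13.3 [ -50.    21.1   92.9   58.   113.5 -126.4] [[  44.4363777  -138.16430576  278.25083173]] [ 0.25278718  0.14075465 -0.68359518]
[465, array([-3.97461936e-03,  8.70616847e+01])]
([102.0, -48.3, 109.3], [1.288, 0.001, -0.0])
```

Emit:
jog_arm(
  rows=[
    [[30, 0, 20], [0.15, 0, 0]],
    [[60, -10, 40], [0.3, 0, 0]],
    [[90, -20, 60], [0.45, 0, 0]],
    [[102, -48, 100], [0.6, 0, 0]],
    [[102, -48, 109], [0.75, 0, 0]],
    [[102, -48, 109], [0.9, 0, 0]],
    [[102, -48, 109], [1.05, 0, 0]],
    [[102, -48, 109], [1.2, 0, 0]],
    [[102, -48, 109], [1.288, 0, 0]],
    [[102, -48, 109], [1.288, 0, 0]],
  ],
  grip=0,
)

```text
time: 14.35
tool_pos: [441.6, 19.3, 199.5]
tcp_rot: [-179.9, -0.2, 166.2]
ft_force: [-0.3, 0.9, 0.6]
finger_gap: 0.1
grip_force: 0.0
```

Run:
```python
from h import *
S=r.sense(); print(S['time'],S['joint_pos'].round(1),S['tool_pos'],S['tcp_rot'],phot(S['tool_pos']),S['ft_force'])
print(goal(-46,75,90,x=-58))
```

```text
14.35 [-4.100e+00 -1.670e+01  1.115e+02 -1.000e-01  8.540e+01 -8.030e+01] [441.63164872  19.32486645 199.54405933] [-1.79921943e+02 -1.59437376e-01  1.66208813e+02] [[-58.95449903 -43.49284171 199.54405933]] [-0.2754938   0.92993819  0.57370738]
([-1.3, -2.3, 124.5], [-0.001, -0.003, 0.005])
```

Emit:
jog_arm(
  rows=[
    [[-1, -2, 45], [0, 0, 0]],
    [[-1, -2, 90], [0, 0, 0]],
    [[-1, -2, 120], [0, 0, 0]],
    [[-1, -2, 134], [0, 0, 0]],
    [[-1, -2, 138], [0, 0, 0]],
    [[-1, -2, 141], [0, 0, 0]],
    [[-1, -2, 144], [0, 0, 0]],
    [[-1, -2, 146], [0, 0, 0]],
    [[-1, -2, 147], [0, 0, 0]],
    [[-1, -2, 147], [0, 0, 0]],
  ],
)

```text
time: 15.35
tool_pos: [443.2, 15.7, 54.4]
tcp_rot: [179.9, 0.1, 166.0]
ft_force: [0.6, -1.2, 1.6]
finger_gap: -0.4
grip_force: 0.9
```

Emit:
jog_arm(
  rows=[
    [[0, 0, 1], [0, 0, 0]],
    [[0, 0, 2], [0, 0, 0]],
    [[0, 0, 3], [0, 0, 0]],
    [[0, 0, 4], [0, 0, 0]],
    [[0, 0, 4], [0, 0, 0]],
    [[0, 0, 4], [0, 0, 0]],
  ],
)

```text
time: 15.95
tool_pos: [443.0, 15.9, 50.0]
tcp_rot: [179.9, 0.0, 165.9]
ft_force: [2.7, -1.0, 3.4]
finger_gap: -0.1
grip_force: 1.9
```

Emit:
jog_arm(
  rows=[
    [[0, 0, 0.7], [0, 0, 0]],
    [[0, 0, 1.4], [0, 0, 0]],
    [[0, 0, 2], [0, 0, 0]],
    [[0, 0, 2], [0, 0, 0]],
    [[0, 0, 2], [0, 0, 0]],
  ],
)

```text
time: 16.45
tool_pos: [443.1, 15.9, 49.5]
tcp_rot: [179.9, 0.0, 166.0]
ft_force: [-6.6, -1.1, 23.3]
finger_gap: -0.1
grip_force: 11.3
```

The force jumped to 23 N, so the key is bottomed. I'll lift off.

Emit:
jog_arm(
  rows=[
    [[0, 0, -4], [0, 0, 0]],
    [[0, 0, -15], [0, 0, 0]],
    [[0, 0, -45], [0, 0, 0]],
    [[0, 0, -90], [0, 0, 0]],
    [[0, 0, -130], [0, 0, 0]],
    [[0, 0, -130], [0, 0, 0]],
    [[0, 0, -130], [0, 0, 0]],
    [[0, 0, -130], [0, 0, 0]],
    [[0, 0, -130], [0, 0, 0]],
  ],
)

```text
time: 17.35
tool_pos: [441.1, 15.8, 175.8]
tcp_rot: [179.9, -0.2, 166.0]
ft_force: [-0.3, -0.1, 0.0]
finger_gap: 0.2
grip_force: 0.0
```

Run:
```python
from h import *
S=r.sense(); print(S['time'],S['tool_pos'],S['ft_force']); print(slope()[1:])
print(r.hand_in())
```

```text
17.35 [441.10336524  15.80059532 175.77692024] [-0.32323162 -0.09240065  0.03394106]Traceback (most recent call last):
  File "<stdin>", line 2, in <module>
  File "h.py", line 37, in slope
    return p,len(q),np.polyfit(-q[:,1],q[:,2],1)
                    ~~~~~~~~~~^^^^^^^^^^^^^^^^^^
    raise TypeError("expected non-empty vector for x")
TypeError: expected non-empty vector for x
```

The arm is blocking the top camera's view. The cover measured shut after the finger was withdrawn and hasn't been touched since, so I'll hand in.

```bash
python3 -c "
from bench import r
print(r.hand_in())"
```

```text
the job is handed in; nothing more can be done
None
```

The job is handed in at about 17 s on the robot clock: I tipped the cover, caught it at about 0.9 rad, lowered it gently until it measured shut, then pressed the green key to its stop and released it; hand-in returned no verdict, and the arm blocked a last camera check of the cover.

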